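# Free the dusting station's pre-filter and hold it up level

## Task

Turn the three captive hold-down knobs around the dusting station's round pre-filter counter-clockwise, each fully to its stop. Then take the cartridge by its blue handle, lift it slowly straight up and level, so that the caught dust stays on it, until its underside is about 10 cm above the deck, and keep it still there for about three seconds: finish while still holding it, so that I can slip the waste bag over it. Leave the mug, the jar and everything else on the desk where they are.

Things in the scene. Friction and masses are not known exactly. Their poses are not given: they have to be found in the camera images.
- station: white bench-top downdraft dusting station with a bare metal deck, fixed to the table: 320 (x, towards its back) x 400 (y) x 110 mm high; origin under its centre, on the table. A 12 mm spill rim stands round the back and sides of the deck, none in front. It may be turned by up to 0.35 rad.
- station_well (a point): middle of the round well in the deck (hole 160 mm across), at deck height (110 mm above the table); axes as the station's.
- cartridge: loose round pre-filter cartridge, 0.28 to 0.56 kg: flange 180 mm across, 6 mm thick, lying on the deck; white pleated bowl 146 mm across reaching 36 mm below the deck, 7 mm of play in the well; dark perforated grille on top; blue bridge handle. Origin at the centre of its underside, z up; centre of mass on its axis.
- cartridge_handle (a point): centre of the blue handle's bar, on the cartridge's axis, 82 mm above its underside and 46 mm above the deck as it sits. The bar runs along this point's x axis: 84 mm long, 13 mm wide (y), 14 mm high, on two 10 mm posts whose inner faces are 62 mm apart; 33 mm is free under the bar. z is the cartridge's own axis.
- knob_a_grip (a point): grip point of the captive knob in front of the well (station's -x); on its upright axis, 115 mm from the well's middle, 42 mm above the deck, in a black grip bar 40 mm long (along this point's x), 12 wide, 25 high (27 to 52 mm above the deck). A steel tab points along this point's +x (yellow line on the bar), 37 mm long, 9 to 13 mm above the deck. Stem 11 mm thick.
- knob_a (a joint): its turn, rad: 0 = tightened, tab pointing at the middle of the well and over the cartridge's flange; grows counter-clockwise seen from above; 1.5 = end stop, loosened, tab clear of the flange. It stays where it is left (0.06 N m of friction).
- knob_b_grip (a point): grip point of the captive knob behind the well, right (-y); on its upright axis, 115 mm from the well's middle, 42 mm above the deck, in a black grip bar 40 mm long (along this point's x), 12 wide, 25 high (27 to 52 mm above the deck). A steel tab points along this point's +x (yellow line on the bar), 37 mm long, 9 to 13 mm above the deck. Stem 11 mm thick.
- knob_b (a joint): its turn, rad: 0 = tightened, tab pointing at the middle of the well and over the cartridge's flange; grows counter-clockwise seen from above; 1.5 = end stop, loosened, tab clear of the flange. It stays where it is left (0.06 N m of friction).
- knob_c_grip (a point): grip point of the captive knob behind the well, left (+y); on its upright axis, 115 mm from the well's middle, 42 mm above the deck, in a black grip bar 40 mm long (along this point's x), 12 wide, 25 high (27 to 52 mm above the deck). A steel tab points along this point's +x (yellow line on the bar), 37 mm long, 9 to 13 mm above the deck. Stem 11 mm thick.
- knob_c (a joint): its turn, rad: 0 = tightened, tab pointing at the middle of the well and over the cartridge's flange; grows counter-clockwise seen from above; 1.5 = end stop, loosened, tab clear of the flange. It stays where it is left (0.06 N m of friction).
- mug_middle (a point): white mug with red bands standing upright on the deck near one of its front corners, 80 mm across, 90 mm high, handle reaching 73 mm from its axis; half-way up. Leave alone.
- jar_middle (a point): closed clear jar with black lid, standing on the deck near the other front corner, 52 mm across, 62 mm high; half-way up. Leave alone.
- brush_middle (a point): round black-haired brush, 195 mm long with a wooden handle, lying on the table to the left of the station. Leave alone.
- tape_middle (a point): roll of tape lying flat on the table to the left of the station, 84 mm across, 24 mm high; its centre. Leave alone.
- torch_middle (a point): black hand torch, 135 mm long, lying on the table to the right of the station; on its axis. Leave alone.
- case_middle (a point): flat black case 170 x 75 x 26 mm lying on the table to the right of the station; its centre. Leave alone.
Not all that is in view belongs to the job. Leave any yellow look-alike of the cartridge alone.

How it is judged:
On the way, in this order (a step that is already met when the one before it is completed fails the run):
1. all three hold-down knobs are turned to their end stops (value of joint each of knob_a, knob_b, knob_c above 1.38 rad), for 0.2 s.
2. the cartridge is held in the gripper over its well, clear, level and still, for two seconds (height (world z) of cartridge_handle between 0.252 and 0.352 m and horizontal distance between cartridge_handle and station_well below 0.05 m and angle between cartridge_handle's own z axis and vertical below 0.1 rad and linear speed of cartridge below 0.03 m/s and angular speed of cartridge below 0.15 rad/s and contact force between cartridge and the fingers above 1 N and contact force between cartridge and station below 0.1 N), for 2 s.
At the end, for the whole second after the job is handed in: Knobs within 0.12 rad of their stops. The cartridge hangs from the fingers alone, off the station, underside 60 to 160 mm above the deck, axis within 50 mm of the well's middle, tilted under 0.10 rad, slower than 0.03 m/s and 0.15 rad/s; bystanders within 20 mm of their places (all of step 1 and all of step 2 and distance of each of mug_middle, jar_middle, brush_middle, tape_middle, torch_middle, case_middle from where it was at the start of the episode below 0.02 m); the arm keeps its last pose, push and grip.
It fails at once if the cartridge is tipped by more than 0.2 rad (angle between cartridge_handle's own z axis and vertical above 0.2 rad).
It fails at once if the cartridge is moved faster than 0.5 m/s (linear speed of cartridge above 0.5 m/s).
It fails at once if the mug or the jar is moved by more than 20 mm (distance of any of mug_middle, jar_middle from where it was at the start of the episode above 0.02 m).
It fails at once if another thing on the desk is moved by more than 20 mm (distance of any of brush_middle, tape_middle, torch_middle, case_middle from where it was at the start of the episode above 0.02 m).
It also fails if it takes over 72 s, if anything falls off the work surface, if the arm or the gripper's body presses on something with over 40 N, if the wrist force passes 120 N, or if a joint passes its speed limit or range.

## Robot

A 6-joint arm with a two-finger parallel gripper is mounted at the origin on the work surface. World frame = base frame: x ahead of the robot, y to its left, z up, the work surface at z = 0. Lengths are in m, angles in rad, forces in N, time in s.
With the tool pointing down it reaches from about 0.35 to 0.775 m from the base axis. Payload 5.5 kg.
Tool frame: the origin (TCP) lies at the very end of the fingers, on their centre line; the grasp point (between the pads) lies 19 mm behind it; z points along the fingers, y is the line along which they close (so a half turn about z gives the same grasp; the last joint's range is limited). The gripper opens to 85 mm and grips with 20 to 120 N. Pads are 22 mm wide; open, the fingers measure 114 mm over their backs; the gripper's body (76 mm by 85 mm) begins 54 mm behind the grasp point. The pads swing forward as they close: fully open they stand 13 mm farther back than shut.
Start: joints at [-1.443, 0.313, 0.046, 1.304, 0, 1.431], TCP at [0.152, -0.555, 0.231] pointing down, gripper open.
Joint ranges: [-2.76, 2.76], [-0.86, 1.69], [-1.03, 1.26], [-2.2, 2.34], [-1.47, 1.5], [-3.14, 3.14]. Speed limits (rad/s): [2.57, 2.57, 3.14, 3.14, 3.14, 3.14].

## Interface

Orientations are given as a unit quaternion [w, x, y, z].
In Python, from workcell import env, imaging, ticket gives the robot as it stands. The module is installed in compiled form; this text tells all that it offers.
- The arm moves only by the tool apply_moves, never from a script. Its argument "rows" is a list of rows, each an object with "xyz": the shift along the tool's x, y, z in mm, a list of three; "turn": the turn, a rotation vector about the tool's x, y, z in rad, a list of three; "grip": the opening, from 0 (shut) to 1 (fully open). A call has 1 to 12 rows; each row is the pose to reach, as a shift and turn from the pose commanded when the call began, along the tool's axes at that moment; what a row does not reach only later rows make up. A row lasts 1/12 s, in which the tool goes at most 41.7 mm and 7.16 degrees, less where a joint would pass 70% of its speed; a pose out of reach is approached as far as the arm can. A call with a gripper value outside its range is refused whole. The fingers move at their own pace and stop on an object; "force" is the grip in N (left out, the last holds). Time passes only in rows, so rows that repeat a pose let the fingers close. It gives the time, the measured TCP pose, the force, the opening and the grip force at its end, in the units of the state.
- env.get_state(): the state, without advancing time (a new reading comes with each control period).
- imaging.read_camera(name): name is "side" or "top" or "wrist"; returns a dict with "color" (400x640x3 uint8, blue, green, red), "z_map" (400x640 float32, m along the optical axis (not along the pixel's ray), 0 where there is no reading), "camera_matrix" (3x3 intrinsics, pixels), "view" (4x4, takes a point from world to camera coordinates). Camera axes: x right, y down, z forward; pixel columns grow to the right and rows downward; lengths in m; the calibration is good to about 2 mm. A picture is of the moment at which its call begins.
- ticket.hand_in(): hands the job in; it is judged then, once.
The state is a dict: "clock": time; "joint_pos": joint angles; "qvel": joint speeds; "tau": joint torques, N m; "tcp_pos": TCP position; "orientation": TCP orientation; "wrist_force": force on the tool from outside, world axes, zero at the start; "ft_torque": the same for the moment, N m; "finger_gap": finger opening in m; "grip_force": force on a finger pad.
Only numpy, scipy, OpenCV 4.12 (cv2) and the standard library are available. Lean on these libraries where they do the work, as an engineer would, in place of code of your own. Each camera call takes 0.05 s, during which the arm holds its last target. There are 200 camera calls.

## Working session

There is one attempt and no reset: what is moved stays moved. The work goes in short steps, Python scripts to look and compute and a tool call to move; the robot and the scene stay as the last step left them, time stands still between calls to the robot, and variables do not carry over. Pictures are saved under pics/ and viewed, at most 10 in all, crops included, and the job is handed in when it is done.

Besides the shell and the picture viewer there is one more tool, called after "Emit:" as name([rows], argument=value, ...), one row to a line, values as JSON. apply_moves: Moves the arm, as the interface text tells. Its arguments: {"type":"object","properties":{"rows":{"type":"array"},"force":{"type":"number"}},"required":["rows"]}

```bash
mkdir -p pics; cat > h.py <<'E'
import numpy as np, cv2
from scipy.spatial.transform import Rotation as R
from workcell import env, imaging, ticket
def cam(n):
    d=imaging.read_camera(n); np.savez(''+n+'.npz',**d); return d
def load(n): return np.load(''+n+'.npz')
def pts(d):
    K=d['camera_matrix'];z=d['z_map'];h,w=z.shape
    u,v=np.meshgrid(np.arange(w),np.arange(h))
    P=np.stack([(u-K[0,2])/K[0,0]*z,(v-K[1,2])/K[1,1]*z,z],-1)
    V=d['view'];return (P-V[:3,3])@V[:3,:3]
def proj(d,p):
    V=d['view'];q=d['camera_matrix']@(V[:3,:3]@np.array(p)+V[:3,3]);return q[:2]/q[2]
E
python3 - <<'E'
from h import *
for n in('top','side'):
    d=cam(n);cv2.imwrite(f'pics/{n}0.png',d['color'])
    V=d['view'];print(n,-V[:3,:3].T@V[:3,3],d['camera_matrix'][0,0])
print(env.get_state())
E
```

```text
top [0.24790514 0.0020582  1.62136656] 422.78594705634566
side [-0.09043275  0.88783411  1.21111844] 435.93202232746626
{'clock': 0.1, 'joint_pos': array([-1.44262342e+00,  3.13915747e-01,  4.51171499e-02,  1.30363110e+00,
       -3.55961524e-05,  1.43119461e+00]), 'qvel': array([ 8.98507986e-05, -1.06563545e-03,  1.89979642e-03, -4.17735070e-04,
       -6.22079281e-04,  8.91687527e-04]), 'tau': array([ 2.92999292e-03, -4.81725204e+01,  2.99244028e+01,  1.26761696e-02,
       -1.65072497e-04, -1.16530742e-05]), 'tcp_pos': array([ 0.1520572 , -0.55405513,  0.23051354]), 'orientation': array([-8.16772457e-04,  9.91050142e-01,  1.33487633e-01, -1.31309431e-05]), 'wrist_force': array([ 0.28647359,  0.19281225, -0.41885359]), 'ft_torque': array([ 0.01162582, -0.04335762,  0.00701677]), 'grip_force': 0.0, 'finger_gap': 0.08530000875477362}
```

View pics/top0.png

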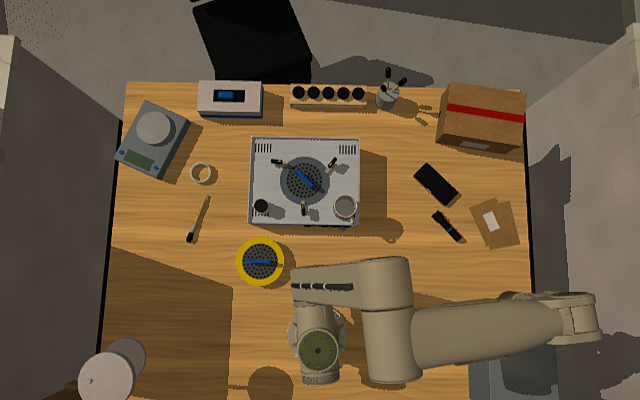

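View pics/side0.png

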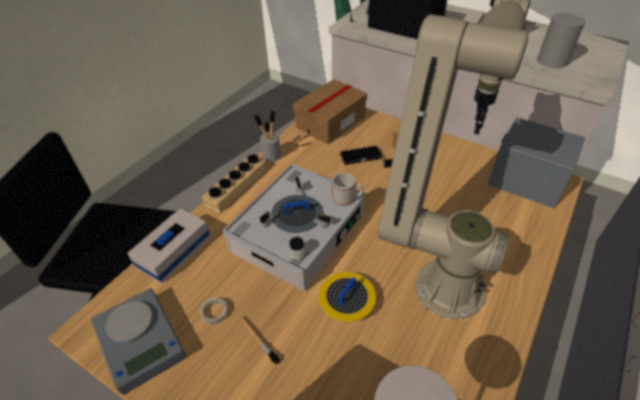

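The top view shows two cartridge candidates. One is the yellow-flanged one on the table at (260,261). The other is the grey one with a blue handle, in the station well at (305,181) with three knobs around it, which fits the description. I'll confirm it in an enlarged crop.

```bash
python3 - <<'E'
from h import *
d=load('top');c=d['color'][130:235,240:370];cv2.imwrite('pics/top_crop.png',cv2.resize(c,None,fx=6,fy=5.6 if 0 else 6,interpolation=cv2.INTER_CUBIC)[:600])
P=pts(d);
for (lo,hi) in((.145,.153),(.15,.17),(.1,.114)):
    m=(P[...,2]>lo)&(P[...,2]<hi);m[:,:245]=0;m[:,365:]=0;m[:130]=0;m[235:]=0
    n,l,s,ce=cv2.connectedComponentsWithStats(m.astype('uint8'))
    for i in range(1,n):
        if s[i,4]>8: print(lo,s[i],P[l==i].mean(0).round(4))
m=(P[...,2]>.1)&(P[...,2]<.114);m[:,:245]=0;m[:,365:]=0;m[:130]=0;m[235:]=0
print(cv2.minAreaRect(P[m][:,:2].astype('float32')))
E
```

```text
0.15 [271 159  11   5  40] [0.6127 0.1593 0.1614]
0.15 [328 158   9  10  40] [ 0.6128 -0.0385  0.1611]
0.15 [295 169  18  19  97] [0.5538 0.0602 0.1616]
0.15 [254 199  11  15  46] [0.4499 0.2124 0.1675]
0.15 [301 204   4  12  41] [0.4425 0.0601 0.1618]
0.1 [ 248  137  111   89 5828] [0.5622 0.0715 0.1092]
0.1 [315 162   3   6  10] [0.6162 0.0169 0.1123]
0.1 [300 165  10   5  17] [0.606  0.0611 0.1115]
0.1 [297 177   7   7  10] [0.5562 0.0734 0.1124]
0.1 [292 184   5   6   9] [0.5306 0.0968 0.112 ]
0.1 [337 202   6   8  13] [ 0.4676 -0.0695  0.112 ]
0.1 [339 204  10  11  24] [ 0.4566 -0.0852  0.1118]
0.1 [352 213   7  13  52] [ 0.4178 -0.1279  0.1093]
((0.5565180778503418, 0.05885504186153412), (0.3205511271953583, 0.39790692925453186), 0.08343936502933502)
```

View pics/top_crop.png

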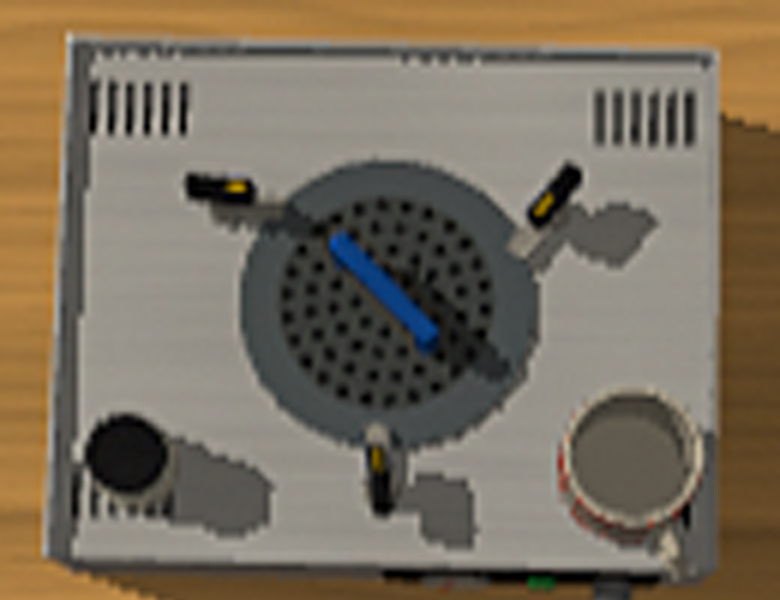

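The crop confirms it. The grey flanged cartridge with the blue handle sits in the station well, at crop pixel (385,290), with the three knobs around it. The mug is at the front right and the jar at the front left. The knob positions agree with a well at about (0.557, 0.060), yaw about 0.

```bash
cat >> h.py <<'E'
def go(x,y,z,psi,st=None):
    "print tool-frame shift/turn from present pose to TCP x,y,z pointing down with tool x at yaw psi"
    s=env.get_state() if st is None else st
    w,a,b,c=s['orientation'];r=R.from_quat([a,b,c,w])
    t=R.from_matrix(np.array([[np.cos(psi),np.sin(psi),0],[np.sin(psi),-np.cos(psi),0],[0,0,-1.]]))
    print('shift',(r.inv().apply(np.array([x,y,z])-s['tcp_pos'])*1000).round(1),'turn',(r.inv()*t).as_rotvec().round(4),'psi',np.arctan2(*r.as_matrix()[[1,0],0]).round(4),'t',round(s['clock'],2))
E
python3 - <<'E'
from h import *
go(.40,-.25,.33,1.5); go(.45,.03,.33,1.5)
d=load('top');P=pts(d)
for n,(x,y,w,h) in dict(c=(269,157,15,9),b=(326,156,13,14),h=(293,167,22,23),a=(299,202,8,16)).items():
    q=P[y:y+h,x:x+w].reshape(-1,3);q=q[(q[:,2]>.154)&(q[:,2]<.17)];(cx,cy),_,ang=cv2.minAreaRect(q[:,:2].astype('float32')) 
    e=np.linalg.svd(q[:,:2]-q[:,:2].mean(0))[2][0];print(n,cx,cy,len(q),np.degrees(np.arctan2(e[1],e[0])),_)
E
```

```text
shift [ 319.6 -227.8  -99.1] turn [-1.3000e-03 -1.2000e-03 -1.2322e+00] psi 0.2678 t 0.1
shift [ 441.9 -484.6  -98.6] turn [-1.3000e-03 -1.2000e-03 -1.2322e+00] psi 0.2678 t 0.1
c 0.6134931445121765 0.15947754681110382 37 -95.64017413004728 (0.03671951964497566, 0.012783065438270569)
b 0.6130953431129456 -0.038183651864528656 38 141.35072409040836 (0.011998512782156467, 0.03812573850154877)
h 0.5543981790542603 0.060859084129333496 95 -134.82337367455045 (0.0834607258439064, 0.013625456020236015)
a 0.44211021065711975 0.06071734055876732 41 -174.45970179583122 (0.03959503769874573, 0.010542240925133228)
```

Emit:
apply_moves([
  {"xyz": [0, 0, -40], "turn": [0, 0, 0], "grip": 1},
  {"xyz": [25, -20, -75], "turn": [0, 0, -0.11], "grip": 1},
  {"xyz": [55, -40, -99], "turn": [0, 0, -0.22], "grip": 1},
  {"xyz": [85, -60, -99], "turn": [0, 0, -0.33], "grip": 1},
  {"xyz": [115, -82, -99], "turn": [0, 0, -0.45], "grip": 1},
  {"xyz": [145, -103, -99], "turn": [0, 0, -0.57], "grip": 1},
  {"xyz": [175, -125, -99], "turn": [0, 0, -0.69], "grip": 1},
  {"xyz": [205, -146, -99], "turn": [0, 0, -0.81], "grip": 1},
  {"xyz": [235, -168, -99], "turn": [0, 0, -0.93], "grip": 1},
  {"xyz": [265, -190, -99], "turn": [0, 0, -1.05], "grip": 1},
  {"xyz": [295, -210, -99], "turn": [0, 0, -1.15], "grip": 1},
  {"xyz": [320, -228, -99], "turn": [-0.001, -0.001, -1.232], "grip": 1},
])

```text
clock: 1.1
tcp_pos: [0.4014, -0.2479, 0.3301]
orientation: [0.0, 0.73, 0.684, -0.0]
wrist_force: [-0.4, -0.4, -0.5]
finger_gap: 0.0852
grip_force: 0.0
```

```bash
python3 - <<'E'
from h import *
go(.45,.03,.33,2.5)
E
```

```text
shift [ 2.805e+02  3.040e+01 -2.000e-01] turn [-4.000e-04  9.000e-04 -9.946e-01] psi 1.5054 t 1.1
```

Emit:
apply_moves([
  {"xyz": [30, 3, 0], "turn": [0, 0, -0.12], "grip": 0.6},
  {"xyz": [65, 7, 0], "turn": [0, 0, -0.24], "grip": 0.6},
  {"xyz": [100, 11, 0], "turn": [0, 0, -0.36], "grip": 0.6},
  {"xyz": [135, 15, 0], "turn": [0, 0, -0.48], "grip": 0.6},
  {"xyz": [170, 18, 0], "turn": [0, 0, -0.6], "grip": 0.6},
  {"xyz": [205, 22, 0], "turn": [0, 0, -0.72], "grip": 0.6},
  {"xyz": [240, 26, 0], "turn": [0, 0, -0.84], "grip": 0.6},
  {"xyz": [270, 29, 0], "turn": [0, 0, -0.93], "grip": 0.6},
  {"xyz": [281, 30, 0], "turn": [0, 0, -0.995], "grip": 0.6},
  {"xyz": [281, 30, 0], "turn": [0, 0, -0.995], "grip": 0.6},
])

```text
clock: 1.93
tcp_pos: [0.4501, 0.0306, 0.3295]
orientation: [-0.0, 0.315, 0.949, -0.0]
wrist_force: [-0.7, -1.0, 0.4]
finger_gap: 0.0513
grip_force: 0.0
```

```bash
python3 - <<'E'
from h import *
d=cam('wrist');cv2.imwrite('pics/w1.png',d['color']);P=pts(d);s=env.get_state();print(s['tcp_pos'],s['finger_gap'])
for n,(x,y) in dict(c=(.6135,.1595),b=(.613,-.038),h=(.554,.061),a=(.442,.0607)).items():
    m=(P[...,2]>.156)&(P[...,2]<.168)&(np.hypot(P[...,0]-x,P[...,1]-y)<.05);q=P[m]
    if len(q)<20: print(n,len(q),proj(d,[x,y,.162]));continue
    e=np.linalg.svd(q[::5,:2]-q[:,:2].mean(0))[2][0];(c,sz,_)=cv2.minAreaRect(q[:,:2].astype('float32'));print(n,len(q),c,sz,np.degrees(np.arctan2(e[1],e[0])),np.median(q[:,2]))
go(.442,.0607,.18,np.pi+.1)
E
```

```text
[0.45006729 0.02924471 0.32954021] 0.05089314522561287
c 609 (0.6143342852592468, 0.161178320646286) (0.03995728865265846, 0.013374131172895432) -93.87034729628104 0.16248082912193965
b 398 (0.6147085428237915, -0.03723800927400589) (0.012142832390964031, 0.03968459367752075) -38.38941208901889 0.16279414571981227
h 1177 (0.5554465651512146, 0.06206517666578293) (0.08369828015565872, 0.013438863679766655) 44.745870565874355 0.16366511925370567
a 580 (0.44274285435676575, 0.061785709112882614) (0.04012870416045189, 0.012027730233967304) 7.046187492565699 0.1627283645576728
shift [ 25.4  20.5 149.5] turn [-1.800e-03 -3.000e-04 -7.448e-01] psi 2.4967 t 1.98
```

View pics/w1.png

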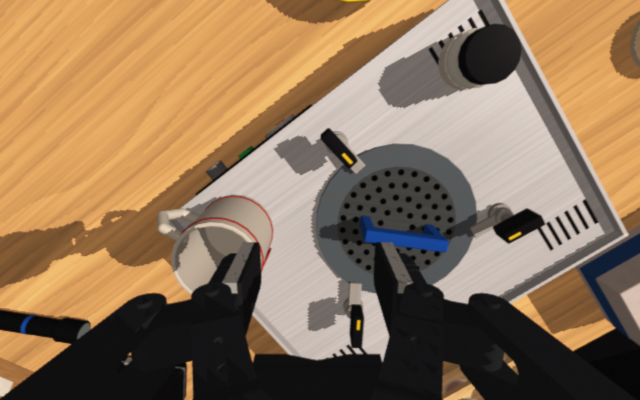

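Emit:
apply_moves([
  {"xyz": [6, 5, 20], "turn": [0, 0, -0.12], "grip": 0.6},
  {"xyz": [12, 10, 40], "turn": [0, 0, -0.24], "grip": 0.6},
  {"xyz": [18, 15, 60], "turn": [0, 0, -0.36], "grip": 0.6},
  {"xyz": [25, 21, 80], "turn": [0, 0, -0.48], "grip": 0.6},
  {"xyz": [25, 21, 100], "turn": [0, 0, -0.6], "grip": 0.6},
  {"xyz": [25, 21, 115], "turn": [0, 0, -0.72], "grip": 0.6},
  {"xyz": [25, 21, 130], "turn": [0, 0, -0.76], "grip": 0.6},
  {"xyz": [25, 21, 155], "turn": [0, 0, -0.76], "grip": 0.6},
  {"xyz": [25, 21, 180], "turn": [0, 0, -0.76], "grip": 0.6},
  {"xyz": [25, 21, 196], "turn": [0, 0, -0.76], "grip": 0.6},
  {"xyz": [25, 21, 196], "turn": [0, 0, -0.76], "grip": 0.6},
])

```text
clock: 2.9
tcp_pos: [0.4402, 0.0585, 0.1305]
orientation: [-0.003, -0.055, 0.998, -0.001]
wrist_force: [-0.5, -0.3, -0.5]
finger_gap: 0.0514
grip_force: 0.0
```

```bash
python3 - <<'E'
from h import *
go(.4425,.0613,.133,np.pi+.115)
print(env.get_state()['joint_pos'],env.get_state()['wrist_force'])
d=cam('wrist');cv2.imwrite('pics/w2.png',d['color'])
E
```

```text
shift [-2.6  2.5 -2.5] turn [-0.0008 -0.0066 -0.0054] psi -3.032 t 2.9
[-0.0476875   0.12753    -0.44813164  1.00153147 -0.00180923 -0.1572763 ] [-0.52259243 -0.28979918 -0.5086488 ]
```

View pics/w2.png

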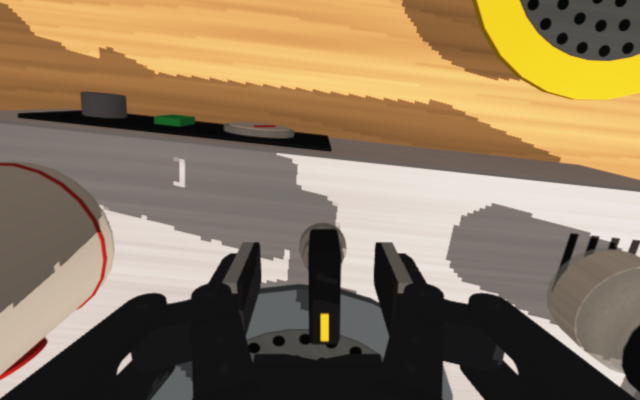

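The knob a bar at (325,285) stands between the open fingers. I'll correct by about 2.5 mm and grip.

Emit:
apply_moves([
  {"xyz": [-2.6, 2.5, -2], "turn": [0, -0.006, 0], "grip": 0.6},
  {"xyz": [-2.6, 2.5, -2], "turn": [0, -0.006, 0], "grip": 0},
  {"xyz": [-2.6, 2.5, -2], "turn": [0, -0.006, 0], "grip": 0},
  {"xyz": [-2.6, 2.5, -2], "turn": [0, -0.006, 0], "grip": 0},
  {"xyz": [-2.6, 2.5, -2], "turn": [0, -0.006, 0], "grip": 0},
  {"xyz": [-2.6, 2.5, -2], "turn": [0, -0.006, 0], "grip": 0},
  {"xyz": [-2.6, 2.5, -2], "turn": [0, -0.006, 0], "grip": 0},
], force=30)

```text
clock: 3.53
tcp_pos: [0.4462, 0.062, 0.1371]
orientation: [0.004, -0.056, 0.998, -0.001]
wrist_force: [-1.0, -3.1, 6.1]
finger_gap: 0.0112
grip_force: 34.5
```

```bash
python3 - <<'E'
from h import *
go(.4425,.0613,.133,np.pi+1.5);s=env.get_state();print(s['joint_pos'],s['wrist_force'],s['grip_force'],s['finger_gap'],s['tcp_pos'])
E
```

```text
shift [ 3.8 -0.2  4.1] turn [-0.0082  0.0048 -1.3871] psi -3.0287 t 3.53
[-0.03933254  0.12186581 -0.43724838  1.0030735  -0.00171941 -0.15226999] [-0.97710345 -3.09568495  6.1419047 ] 34.49796974658966 0.011212769581307036 [0.44624229 0.06198446 0.13709153]
```

Emit:
apply_moves([
  {"xyz": [3, 0, 0], "turn": [0, 0, -0.1], "grip": 0},
  {"xyz": [3, 0, 0], "turn": [0, 0, -0.22], "grip": 0},
  {"xyz": [3, 0, 0], "turn": [0, 0, -0.34], "grip": 0},
  {"xyz": [3, 0, 0], "turn": [0, 0, -0.46], "grip": 0},
  {"xyz": [3, 0, 0], "turn": [0, 0, -0.58], "grip": 0},
  {"xyz": [3, 0, 0], "turn": [0, 0, -0.7], "grip": 0},
  {"xyz": [3, 0, 0], "turn": [0, 0, -0.82], "grip": 0},
  {"xyz": [3, 0, 0], "turn": [0, 0, -0.94], "grip": 0},
  {"xyz": [3, 0, 0], "turn": [0, 0, -1.06], "grip": 0},
  {"xyz": [3, 0, 0], "turn": [0, 0, -1.18], "grip": 0},
  {"xyz": [3, 0, 0], "turn": [0, 0, -1.3], "grip": 0},
  {"xyz": [3, 0, 0], "turn": [0, 0, -1.42], "grip": 0},
])

```text
clock: 4.53
tcp_pos: [0.4424, 0.0653, 0.1371]
orientation: [0.005, -0.696, 0.718, -0.0]
wrist_force: [-2.9, 11.2, 10.0]
finger_gap: 0.0114
grip_force: 44.7
```

Emit:
apply_moves([
  {"xyz": [0, 0, 0], "turn": [0, 0, -0.03], "grip": 0},
  {"xyz": [0, 0, 0], "turn": [0, 0, -0.03], "grip": 0},
  {"xyz": [0, 0, 0], "turn": [0, 0, -0.03], "grip": 0},
])

```text
clock: 4.78
tcp_pos: [0.4424, 0.0653, 0.1371]
orientation: [0.005, -0.704, 0.71, -0.0]
wrist_force: [-2.5, 12.1, 9.1]
finger_gap: 0.0117
grip_force: 54.5
```

```bash
python3 - <<'E'
from h import *
go(.4425,.0613,.133,np.pi+1.5);s=env.get_state();print(s['wrist_force'],s['ft_torque'],s['grip_force'],s['finger_gap'],s['tcp_pos'])
E
```

```text
shift [ 4.  -0.1  4.1] turn [-0.0072  0.0071  0.0625] psi -1.5791 t 4.78
[-2.53957292 12.06713733  9.06693992] [ 2.41023247  0.73627339 -1.31607062] 54.469135170802474 0.011657752243828753 [0.44244547 0.06526172 0.1371092 ]
```

Emit:
apply_moves([
  {"xyz": [0, 0, 0], "turn": [0, 0, 0], "grip": 0.5},
  {"xyz": [0, 0, 0], "turn": [0, 0, 0], "grip": 0.5},
  {"xyz": [0, 0, 0], "turn": [0, 0, 0], "grip": 0.5},
  {"xyz": [0, 0, 0], "turn": [0, 0, 0], "grip": 0.5},
  {"xyz": [0, 0, -15], "turn": [0, 0, 0], "grip": 0.6},
  {"xyz": [0, 0, -40], "turn": [0, 0, 0], "grip": 0.6},
  {"xyz": [0, 0, -75], "turn": [0, 0, 0], "grip": 0.6},
  {"xyz": [0, 0, -100], "turn": [0, 0, 0], "grip": 0.6},
  {"xyz": [0, 0, -100], "turn": [0, 0, 0], "grip": 0.6},
])

```text
clock: 5.53
tcp_pos: [0.4445, 0.062, 0.2408]
orientation: [0.005, -0.704, 0.71, -0.005]
wrist_force: [1.1, 0.2, -1.1]
finger_gap: 0.0512
grip_force: 0.0
```

```bash
python3 - <<'E'
from h import *
d=cam('top');P=pts(d)
x,y=.4425,.0613
m=(P[...,2]>.155)&(P[...,2]<.168)&(np.hypot(P[...,0]-x,P[...,1]-y)<.03);q=P[m];print(len(q))
d=cam('wrist');P=pts(d)
for n,(x,y) in dict(c=(.614,.1603),b=(.614,-.0377),a=(.4425,.0613)).items():
    m=(P[...,2]>.155)&(P[...,2]<.168)&(np.hypot(P[...,0]-x,P[...,1]-y)<.03);q=P[m]
    if len(q)>30:
        e=np.linalg.svd(q[::3,:2]-q[:,:2].mean(0))[2][0];c,sz,_=cv2.minAreaRect(q[:,:2].astype('float32'));print(n,len(q),c,sz,np.degrees(np.arctan2(e[1],e[0])))
th=np.radians(141.5)
go(.614,-.0377,.235,th)
E
```

```text
0
c 415 (0.613584578037262, 0.1502605378627777) (0.020283997058868408, 0.012461084872484207) 71.57815155497795
b 1718 (0.6146330237388611, -0.03837426006793976) (0.012595088221132755, 0.041464392095804214) 141.4393166197229
a 1008 (0.44234737753868103, 0.061056867241859436) (0.04002398997545242, 0.012006346136331558) 86.21055575336354
shift [  98.4 -172.2    3.1] turn [-0.0056  0.0089  2.2349] psi -1.5786 t 5.63
```

Emit:
apply_moves([
  {"xyz": [8, -14, 0], "turn": [0, 0, 0.12], "grip": 0.6},
  {"xyz": [16, -29, 0], "turn": [0, 0, 0.24], "grip": 0.6},
  {"xyz": [24, -43, 0], "turn": [0, 0, 0.36], "grip": 0.6},
  {"xyz": [33, -57, 0], "turn": [0, 0, 0.48], "grip": 0.6},
  {"xyz": [41, -72, 0], "turn": [0, 0, 0.6], "grip": 0.6},
  {"xyz": [49, -86, 0], "turn": [0, 0, 0.72], "grip": 0.6},
  {"xyz": [57, -100, 0], "turn": [0, 0, 0.84], "grip": 0.6},
  {"xyz": [66, -115, 0], "turn": [0, 0, 0.96], "grip": 0.6},
  {"xyz": [74, -130, 0], "turn": [0, 0, 1.08], "grip": 0.6},
  {"xyz": [82, -144, 0], "turn": [0, 0, 1.2], "grip": 0.6},
  {"xyz": [90, -158, 0], "turn": [0, 0, 1.32], "grip": 0.6},
  {"xyz": [98, -172, 0], "turn": [0, 0, 1.44], "grip": 0.6},
])

```text
clock: 6.63
tcp_pos: [0.6127, -0.0375, 0.2345]
orientation: [0.001, -0.058, 0.998, -0.0]
wrist_force: [0.8, 0.3, -0.4]
finger_gap: 0.0511
grip_force: 0.0
```

```bash
python3 - <<'E'
from h import *
go(.6145,-.038,.133,np.radians(141.5))
E
```

```text
shift [ -1.5  -0.7 101.5] turn [6.00e-04 2.40e-03 7.89e-01] psi -3.0246 t 6.63
```

Emit:
apply_moves([
  {"xyz": [-1, -0.5, 5], "turn": [0, 0, 0.12], "grip": 0.6},
  {"xyz": [-1, -0.5, 10], "turn": [0, 0, 0.24], "grip": 0.6},
  {"xyz": [-1, -0.5, 15], "turn": [0, 0, 0.36], "grip": 0.6},
  {"xyz": [-1, -0.5, 25], "turn": [0, 0, 0.48], "grip": 0.6},
  {"xyz": [-1, -0.5, 35], "turn": [0, 0, 0.6], "grip": 0.6},
  {"xyz": [-1, -0.5, 45], "turn": [0, 0, 0.72], "grip": 0.6},
  {"xyz": [-1.5, -0.7, 50], "turn": [0, 0, 0.789], "grip": 0.6},
  {"xyz": [-1.5, -0.7, 70], "turn": [0, 0, 0.789], "grip": 0.6},
  {"xyz": [-1.5, -0.7, 90], "turn": [0, 0, 0.789], "grip": 0.6},
  {"xyz": [-1.5, -0.7, 100], "turn": [0, 0, 0.789], "grip": 0.6},
  {"xyz": [-1.5, -0.7, 100], "turn": [0, 0, 0.789], "grip": 0.6},
  {"xyz": [-1.5, -0.7, 100], "turn": [0, 0, 0.789], "grip": 0.6},
])

```text
clock: 7.63
tcp_pos: [0.6141, -0.0375, 0.1356]
orientation: [0.001, 0.327, 0.945, 0.0]
wrist_force: [0.8, -0.5, -0.1]
finger_gap: 0.0509
grip_force: 0.0
```

```bash
python3 - <<'E'
from h import *
go(.6145,-.038,.133,np.radians(141.5));print(env.get_state()['wrist_force'])
E
```

```text
shift [-0.6 -0.1  2.6] turn [0.0017 0.0024 0.0061] psi 2.4757 t 7.63
[ 0.77377169 -0.46618631 -0.09150484]
```

Emit:
apply_moves([
  {"xyz": [-0.5, 0, 2], "turn": [0, 0, 0], "grip": 0},
  {"xyz": [-0.5, 0, 2], "turn": [0, 0, 0], "grip": 0},
  {"xyz": [-0.5, 0, 2], "turn": [0, 0, 0], "grip": 0},
  {"xyz": [-0.5, 0, 2], "turn": [0, 0, 0], "grip": 0},
  {"xyz": [-0.5, 0, 2], "turn": [0, 0, 0], "grip": 0},
  {"xyz": [-0.5, 0, 2], "turn": [0, 0, 0], "grip": 0},
], force=30)

```text
clock: 8.13
tcp_pos: [0.6159, -0.0385, 0.136]
orientation: [0.004, 0.327, 0.945, 0.0]
wrist_force: [-2.3, -2.2, 6.1]
finger_gap: 0.0112
grip_force: 34.4
```

Emit:
apply_moves([
  {"xyz": [0, 0, 0], "turn": [0, 0, -0.1], "grip": 0},
  {"xyz": [0, 0, 0], "turn": [0, 0, -0.2], "grip": 0},
  {"xyz": [0, 0, 0], "turn": [0, 0, -0.32], "grip": 0},
  {"xyz": [0, 0, 0], "turn": [0, 0, -0.44], "grip": 0},
  {"xyz": [0, 0, 0], "turn": [0, 0, -0.56], "grip": 0},
  {"xyz": [0, 0, 0], "turn": [0, 0, -0.68], "grip": 0},
  {"xyz": [0, 0, 0], "turn": [0, 0, -0.8], "grip": 0},
  {"xyz": [0, 0, 0], "turn": [0, 0, -0.92], "grip": 0},
  {"xyz": [0, 0, 0], "turn": [0, 0, -1.04], "grip": 0},
  {"xyz": [0, 0, 0], "turn": [0, 0, -1.15], "grip": 0},
  {"xyz": [0, 0, 0], "turn": [0, 0, -1.19], "grip": 0},
  {"xyz": [0, 0, 0], "turn": [0, 0, -1.19], "grip": 0},
])

```text
clock: 9.13
tcp_pos: [0.6159, -0.0373, 0.1361]
orientation: [0.004, -0.259, 0.966, -0.001]
wrist_force: [-1.9, 1.8, 7.0]
finger_gap: 0.0116
grip_force: 58.7
```

Emit:
apply_moves([
  {"xyz": [0, 0, 0], "turn": [0, 0, 0], "grip": 0},
  {"xyz": [0, 0, 0], "turn": [0, 0, 0], "grip": 0.5},
  {"xyz": [0, 0, 0], "turn": [0, 0, 0], "grip": 0.5},
  {"xyz": [0, 0, 0], "turn": [0, 0, 0], "grip": 0.5},
  {"xyz": [0, 0, 0], "turn": [0, 0, 0], "grip": 0.5},
  {"xyz": [0, 0, -15], "turn": [0, 0, 0], "grip": 0.6},
  {"xyz": [0, 0, -40], "turn": [0, 0, 0], "grip": 0.6},
  {"xyz": [0, 0, -75], "turn": [0, 0, 0], "grip": 0.6},
  {"xyz": [0, 0, -100], "turn": [0, 0, 0], "grip": 0.6},
  {"xyz": [0, 0, -100], "turn": [0, 0, 0], "grip": 0.6},
])

```text
clock: 9.97
tcp_pos: [0.6175, -0.0383, 0.2411]
orientation: [0.007, -0.259, 0.966, -0.003]
wrist_force: [-0.1, -0.0, 0.9]
finger_gap: 0.0513
grip_force: 0.0
```

```bash
cat >> h.py <<'E'
def look(D):
    d=cam('wrist');P=pts(d)
    for n,(x,y) in D.items():
        m=(P[...,2]>.155)&(P[...,2]<.170)&(np.hypot(P[...,0]-x,P[...,1]-y)<(.03 if n!='h' else .048));q=P[m]
        if len(q)>30:
            e=np.linalg.svd(q[::3,:2]-q[:,:2].mean(0))[2][0];c,sz,_=cv2.minAreaRect(q[:,:2].astype('float32'));print(n,len(q),c,sz,np.degrees(np.arctan2(e[1],e[0])),np.median(q[:,2]))
D=dict(c=(.614,.1603),b=(.614,-.0377),a=(.4425,.0613),h=(.555,.0615))
E
python3 - <<'E'
from h import *
look(D)
go(.614,.1603,.235,np.radians(180-94.5))
E
```

```text
c 711 (0.6137704849243164, 0.16064545512199402) (0.040949005633592606, 0.010335875675082207) 85.1113459468533 0.16245337156622527
b 986 (0.6146427989006042, -0.037931427359580994) (0.03949633613228798, 0.011976403184235096) 25.569731229877256 0.1626811792795979
a 1904 (0.44295305013656616, 0.06106008589267731) (0.040806736797094345, 0.013336231000721455) 85.25003532540308 0.1622147082485379
h 2764 (0.5559110641479492, 0.06158203259110451) (0.08424951881170273, 0.013790004886686802) 45.130530445069354 0.1634721704902326
shift [-96.9 173.2   2.9] turn [0.0061 0.014  2.1737] psi -2.6172 t 10.02
```

Emit:
apply_moves([
  {"xyz": [-8, 14, 0], "turn": [0, 0, 0.12], "grip": 0.6},
  {"xyz": [-16, 29, 0], "turn": [0, 0, 0.24], "grip": 0.6},
  {"xyz": [-24, 43, 0], "turn": [0, 0, 0.36], "grip": 0.6},
  {"xyz": [-32, 57, 0], "turn": [0, 0, 0.48], "grip": 0.6},
  {"xyz": [-40, 72, 0], "turn": [0, 0, 0.6], "grip": 0.6},
  {"xyz": [-48, 86, 0], "turn": [0, 0, 0.72], "grip": 0.6},
  {"xyz": [-56, 100, 0], "turn": [0, 0, 0.84], "grip": 0.6},
  {"xyz": [-65, 115, 0], "turn": [0, 0, 0.96], "grip": 0.6},
  {"xyz": [-73, 130, 0], "turn": [0, 0, 1.08], "grip": 0.6},
  {"xyz": [-81, 144, 0], "turn": [0, 0, 1.2], "grip": 0.6},
  {"xyz": [-89, 158, 0], "turn": [0, 0, 1.32], "grip": 0.6},
  {"xyz": [-97, 173, 0], "turn": [0.004, 0.01, 1.44], "grip": 0.6},
])

```text
clock: 11.02
tcp_pos: [0.6115, 0.1611, 0.2333]
orientation: [-0.002, 0.445, 0.896, -0.003]
wrist_force: [0.1, 0.1, -0.2]
finger_gap: 0.0511
grip_force: 0.0
```

```bash
python3 - <<'E'
from h import *
go(.614,.1605,.133,np.radians(85.2))
E
```

```text
shift [ -2.1   2.3 100.3] turn [-0.0065  0.0012  0.7328] psi 2.2198 t 11.02
```

Emit:
apply_moves([
  {"xyz": [-1, 1, 5], "turn": [0, 0, 0.12], "grip": 0.6},
  {"xyz": [-1, 1, 10], "turn": [0, 0, 0.24], "grip": 0.6},
  {"xyz": [-1, 1, 15], "turn": [0, 0, 0.36], "grip": 0.6},
  {"xyz": [-1, 1, 25], "turn": [0, 0, 0.48], "grip": 0.6},
  {"xyz": [-1.5, 1.5, 35], "turn": [0, 0, 0.6], "grip": 0.6},
  {"xyz": [-1.5, 1.5, 45], "turn": [0, 0, 0.69], "grip": 0.6},
  {"xyz": [-2, 1.5, 50], "turn": [-0.003, 0, 0.733], "grip": 0.6},
  {"xyz": [-2, 1.5, 70], "turn": [-0.003, 0, 0.733], "grip": 0.6},
  {"xyz": [-2, 1.5, 90], "turn": [-0.003, 0, 0.733], "grip": 0.6},
  {"xyz": [-2, 1.5, 100], "turn": [-0.003, 0, 0.733], "grip": 0.6},
  {"xyz": [-2, 1.5, 100], "turn": [-0.003, 0, 0.733], "grip": 0.6},
  {"xyz": [-2, 1.5, 100], "turn": [-0.003, 0, 0.733], "grip": 0.6},
])

```text
clock: 12.02
tcp_pos: [0.6135, 0.1594, 0.1337]
orientation: [-0.0, 0.734, 0.679, -0.002]
wrist_force: [0.1, 0.0, -1.2]
finger_gap: 0.0516
grip_force: 0.0
```

```bash
python3 - <<'E'
from h import *
go(.614,.1605,.133,np.radians(85.2));print(env.get_state()['wrist_force'])
E
```

```text
shift [1.2 0.4 0.7] turn [-0.0032  0.0023  0.0058] psi 1.4928 t 12.02
[ 0.10263169  0.01699301 -1.17901936]
```

Emit:
apply_moves([
  {"xyz": [1, 0, 0], "turn": [0, 0, 0], "grip": 0},
  {"xyz": [1, 0, 0], "turn": [0, 0, 0], "grip": 0},
  {"xyz": [1, 0, 0], "turn": [0, 0, 0], "grip": 0},
  {"xyz": [1, 0, 0], "turn": [0, 0, 0], "grip": 0},
  {"xyz": [1, 0, 0], "turn": [0, 0, 0], "grip": 0},
  {"xyz": [1, 0, 0], "turn": [0, 0, 0], "grip": 0},
], force=30)

```text
clock: 12.52
tcp_pos: [0.6145, 0.1607, 0.1361]
orientation: [0.001, 0.734, 0.679, -0.0]
wrist_force: [-3.2, 0.3, 5.6]
finger_gap: 0.0113
grip_force: 33.5
```

Emit:
apply_moves([
  {"xyz": [0, 0, 0], "turn": [0, 0, -0.1], "grip": 0},
  {"xyz": [0, 0, 0], "turn": [0, 0, -0.2], "grip": 0},
  {"xyz": [0, 0, 0], "turn": [0, 0, -0.32], "grip": 0},
  {"xyz": [0, 0, 0], "turn": [0, 0, -0.44], "grip": 0},
  {"xyz": [0, 0, 0], "turn": [0, 0, -0.56], "grip": 0},
  {"xyz": [0, 0, 0], "turn": [0, 0, -0.68], "grip": 0},
  {"xyz": [0, 0, 0], "turn": [0, 0, -0.8], "grip": 0},
  {"xyz": [0, 0, 0], "turn": [0, 0, -0.92], "grip": 0},
  {"xyz": [0, 0, 0], "turn": [0, 0, -1.03], "grip": 0},
  {"xyz": [0, 0, 0], "turn": [0, 0, -1.12], "grip": 0},
  {"xyz": [0, 0, 0], "turn": [0, 0, -1.12], "grip": 0},
  {"xyz": [0, 0, 0], "turn": [0, 0, -1.12], "grip": 0},
])

```text
clock: 13.52
tcp_pos: [0.615, 0.161, 0.1362]
orientation: [0.001, 0.263, 0.965, 0.0]
wrist_force: [-1.7, 2.2, 4.8]
finger_gap: 0.0113
grip_force: 54.0
```

Emit:
apply_moves([
  {"xyz": [0, 0, 0], "turn": [0, 0, 0], "grip": 0},
  {"xyz": [0, 0, 0], "turn": [0, 0, 0], "grip": 0.5},
  {"xyz": [0, 0, 0], "turn": [0, 0, 0], "grip": 0.5},
  {"xyz": [0, 0, 0], "turn": [0, 0, 0], "grip": 0.5},
  {"xyz": [0, 0, 0], "turn": [0, 0, 0], "grip": 0.5},
  {"xyz": [0, 0, -15], "turn": [0, 0, 0], "grip": 0.6},
  {"xyz": [0, 0, -40], "turn": [0, 0, 0], "grip": 0.6},
  {"xyz": [0, 0, -75], "turn": [0, 0, 0], "grip": 0.6},
  {"xyz": [0, 0, -100], "turn": [0, 0, 0], "grip": 0.6},
  {"xyz": [0, 0, -100], "turn": [0, 0, 0], "grip": 0.6},
])

```text
clock: 14.35
tcp_pos: [0.6171, 0.161, 0.2411]
orientation: [0.004, 0.261, 0.965, 0.001]
wrist_force: [1.0, -0.7, 0.8]
finger_gap: 0.0515
grip_force: 0.0
```

```bash
python3 - <<'E'
from h import *
look(D)
print(env.get_state()['joint_pos'])
go(.5555,.0615,.235,np.radians(225))
E
```

```text
c 988 (0.6145357489585876, 0.16180165112018585) (0.011992529965937138, 0.03970324620604515) -33.9857395732734 0.16278621940552834
b 613 (0.60710608959198, -0.03984972462058067) (0.023556020110845566, 0.014576099812984467) 31.13596684934893 0.16228960737512874
a 1792 (0.4428926110267639, 0.06250607967376709) (0.04028226062655449, 0.013079230673611164) -92.50328353722544 0.1624001828921936
h 2746 (0.5557481646537781, 0.06270674616098404) (0.08408607542514801, 0.013640832155942917) 45.13860084448873 0.16356844456398326
[ 0.13026655  0.43212548  0.2366405   1.36978918 -0.00168353  0.65885458]
shift [   2.5 -116.6    3.1] turn [-0.0018  0.0059 -1.314 ] psi 2.613 t 14.4
```

All three knobs read about 1.5 rad, so they are at their stops. Next is the handle at (0.5557, 0.062), bar at 45°.

Emit:
apply_moves([
  {"xyz": [0, -10, 0], "turn": [0, 0, -0.11], "grip": 0.6},
  {"xyz": [0, -20, 0], "turn": [0, 0, -0.22], "grip": 0.6},
  {"xyz": [1, -30, 0], "turn": [0, 0, -0.33], "grip": 0.6},
  {"xyz": [1, -40, 0], "turn": [0, 0, -0.44], "grip": 0.6},
  {"xyz": [1, -50, 0], "turn": [0, 0, -0.55], "grip": 0.6},
  {"xyz": [1, -60, 0], "turn": [0, 0, -0.66], "grip": 0.6},
  {"xyz": [2, -70, 0], "turn": [0, 0, -0.77], "grip": 0.6},
  {"xyz": [2, -80, 0], "turn": [0, 0, -0.88], "grip": 0.6},
  {"xyz": [2, -90, 0], "turn": [0, 0, -0.99], "grip": 0.6},
  {"xyz": [2, -100, 0], "turn": [0, 0, -1.1], "grip": 0.6},
  {"xyz": [2, -110, 0], "turn": [0, 0, -1.21], "grip": 0.6},
  {"xyz": [2.5, -116, 0], "turn": [-0.001, 0.005, -1.315], "grip": 0.6},
])

```text
clock: 15.4
tcp_pos: [0.5526, 0.061, 0.2336]
orientation: [-0.004, -0.385, 0.923, 0.001]
wrist_force: [0.2, 0.1, 0.6]
finger_gap: 0.0514
grip_force: 0.0
```

Emit:
apply_moves([
  {"xyz": [0, 0, 0], "turn": [0, 0, 0], "grip": 0.6},
  {"xyz": [0, 0, 0], "turn": [0, 0, 0], "grip": 0.6},
])

```text
clock: 15.57
tcp_pos: [0.5534, 0.0616, 0.234]
orientation: [-0.003, -0.381, 0.924, 0.001]
wrist_force: [0.7, -0.9, -0.5]
finger_gap: 0.0514
grip_force: 0.0
```

```bash
python3 - <<'E'
from h import *
look(D)
go(.5557,.0620,.137,np.radians(225.1))
E
```

```text
c 862 (0.6140679121017456, 0.16053155064582825) (0.012895321473479271, 0.039958175271749496) -36.919167821151014 0.16213466895586082
b 1376 (0.6146366000175476, -0.03770279511809349) (0.04016165807843208, 0.012745308689773083) 26.031927865827015 0.1626106760011719
a 1537 (0.442493736743927, 0.061511848121881485) (0.04006768763065338, 0.012781823985278606) 85.74792325811926 0.16251296210696373
h 2312 (0.5558012127876282, 0.06161714345216751) (0.08418072015047073, 0.012537850067019463) 45.236140883272874 0.1637378022533563
shift [-2.1 -1.7 97.2] turn [ 0.0038 -0.0055 -0.004 ] psi -2.3584 t 15.62
```

Emit:
apply_moves([
  {"xyz": [-2, -1.7, 20], "turn": [0.004, -0.005, 0], "grip": 0.6},
  {"xyz": [-2, -1.7, 45], "turn": [0.004, -0.005, 0], "grip": 0.6},
  {"xyz": [-2, -1.7, 65], "turn": [0.004, -0.005, 0], "grip": 0.6},
  {"xyz": [-2, -1.7, 80], "turn": [0.004, -0.005, 0], "grip": 0.6},
  {"xyz": [-2, -1.7, 90], "turn": [0.004, -0.005, 0], "grip": 0.6},
  {"xyz": [-2, -1.7, 96], "turn": [0.004, -0.005, 0], "grip": 0.6},
  {"xyz": [-2, -1.7, 96], "turn": [0.004, -0.005, 0], "grip": 0.6},
  {"xyz": [-2, -1.7, 96], "turn": [0.004, -0.005, 0], "grip": 0.6},
  {"xyz": [-2, -1.7, 96], "turn": [0.004, -0.005, 0], "grip": 0.6},
])

```text
clock: 16.37
tcp_pos: [0.5568, 0.0619, 0.14]
orientation: [0.001, -0.383, 0.924, -0.001]
wrist_force: [0.1, 0.0, 0.9]
finger_gap: 0.0516
grip_force: 0.0
```

```bash
python3 - <<'E'
from h import *
go(.5557,.0618,.137,np.radians(225.1));print(env.get_state()['wrist_force'])
d=cam('wrist');cv2.imwrite('pics/w3.png',d['color'])
E
```

```text
shift [0.8 0.7 3. ] turn [-0.0024  0.0014 -0.0012] psi -2.3556 t 16.37
[0.14559716 0.03588328 0.93604973]
```

View pics/w3.png

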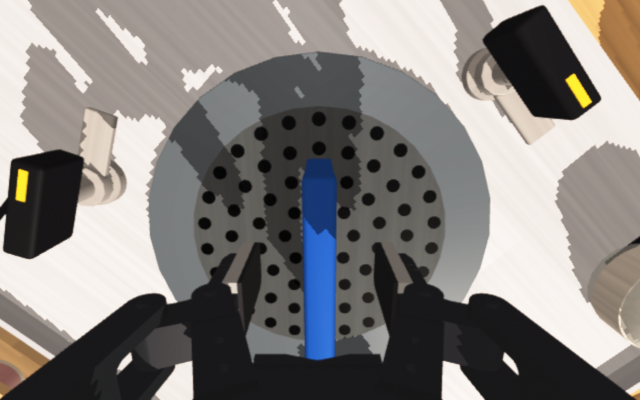

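The blue bar at (320,270) lies centred between the fingers, and the tabs at (95,150) and (525,115) are clear of the flange. I'll grip.

Emit:
apply_moves([
  {"xyz": [0.5, 0.3, 3], "turn": [-0.002, 0.001, 0], "grip": 0.3},
  {"xyz": [0.5, 0.3, 3], "turn": [-0.002, 0.001, 0], "grip": 0.2},
  {"xyz": [0.5, 0.3, 3], "turn": [-0.002, 0.001, 0], "grip": 0},
  {"xyz": [0.5, 0.3, 3], "turn": [-0.002, 0.001, 0], "grip": 0},
  {"xyz": [0.5, 0.3, 3], "turn": [-0.002, 0.001, 0], "grip": 0},
  {"xyz": [0.5, 0.3, 3], "turn": [-0.002, 0.001, 0], "grip": 0},
  {"xyz": [0.5, 0.3, 3], "turn": [-0.002, 0.001, 0], "grip": 0},
  {"xyz": [0.5, 0.3, 3], "turn": [-0.002, 0.001, 0], "grip": 0},
], force=60)

```text
clock: 17.08
tcp_pos: [0.5555, 0.0618, 0.1364]
orientation: [-0.0, -0.383, 0.924, 0.0]
wrist_force: [-1.3, 0.4, 4.3]
finger_gap: 0.0121
grip_force: 59.5
```

```bash
python3 - <<'E'
from h import *
go(.5557,.0618,.137,np.radians(225.1));s=env.get_state();print(s['wrist_force'],s['grip_force'],s['finger_gap'],s['tcp_pos'])
E
```

```text
shift [-0.2 -0.1 -0.6] turn [ 0.0007 -0.0006 -0.0009] psi -2.3554 t 17.08
[-1.30564343  0.37851885  4.26009736] 59.46246027946472 0.01206744776629398 [0.55545052 0.0617569  0.13636018]
```

Emit:
apply_moves([
  {"xyz": [0, 0, -1], "turn": [0, 0, 0], "grip": 0},
  {"xyz": [0, 0, -3], "turn": [0, 0, 0], "grip": 0},
  {"xyz": [0, 0, -6], "turn": [0, 0, 0], "grip": 0},
  {"xyz": [0, 0, -10], "turn": [0, 0, 0], "grip": 0},
  {"xyz": [0, 0, -14], "turn": [0, 0, 0], "grip": 0},
  {"xyz": [0, 0, -18], "turn": [0, 0, 0], "grip": 0},
  {"xyz": [0, 0, -22], "turn": [0, 0, 0], "grip": 0},
  {"xyz": [0, 0, -26], "turn": [0, 0, 0], "grip": 0},
  {"xyz": [0, 0, -30], "turn": [0, 0, 0], "grip": 0},
  {"xyz": [0, 0, -34], "turn": [0, 0, 0], "grip": 0},
  {"xyz": [0, 0, -38], "turn": [0, 0, 0], "grip": 0},
])

```text
clock: 18.0
tcp_pos: [0.5554, 0.0617, 0.1745]
orientation: [-0.001, -0.383, 0.924, 0.0]
wrist_force: [0.2, 0.6, -4.3]
finger_gap: 0.0119
grip_force: 58.4
```

```bash
python3 - <<'E'
from h import *
go(.5557,.0618,.274,np.radians(225.1));s=env.get_state();print(s['wrist_force'],s['ft_torque'],s['grip_force'],s['finger_gap'],s['tcp_pos'])
E
```

```text
shift [ -0.2  -0.1 -99.5] turn [ 0.0008 -0.0008 -0.0009] psi -2.3554 t 18.0
[ 0.24475326  0.60306458 -4.30521466] [ 0.01964365  0.00465865 -0.0408313 ] 58.37774455547333 0.011921468817419898 [0.55541443 0.06171385 0.17446769]
```

The wrist force is −4.3 N, so the cartridge is off the deck and its weight is on the fingers. It is level and centred, so I'll go on lifting.

Emit:
apply_moves([
  {"xyz": [0, 0, -2], "turn": [0, 0, 0], "grip": 0},
  {"xyz": [0, 0, -6], "turn": [0, 0, 0], "grip": 0},
  {"xyz": [0, 0, -11], "turn": [0, 0, 0], "grip": 0},
  {"xyz": [0, 0, -16], "turn": [0, 0, 0], "grip": 0},
  {"xyz": [0, 0, -21], "turn": [0, 0, 0], "grip": 0},
  {"xyz": [0, 0, -26], "turn": [0, 0, 0], "grip": 0},
  {"xyz": [0, 0, -31], "turn": [0, 0, 0], "grip": 0},
  {"xyz": [0, 0, -36], "turn": [0, 0, 0], "grip": 0},
  {"xyz": [0, 0, -41], "turn": [0, 0, 0], "grip": 0},
  {"xyz": [0, 0, -45], "turn": [0, 0, 0], "grip": 0},
  {"xyz": [0, 0, -48], "turn": [0, 0, 0], "grip": 0},
  {"xyz": [0, 0, -50], "turn": [0, 0, 0], "grip": 0},
])

```text
clock: 19.0
tcp_pos: [0.5556, 0.0617, 0.2245]
orientation: [-0.0, -0.383, 0.924, 0.0]
wrist_force: [0.5, 0.4, -4.5]
finger_gap: 0.0117
grip_force: 58.5
```

Emit:
apply_moves([
  {"xyz": [0, 0, -2], "turn": [0, 0, 0], "grip": 0},
  {"xyz": [0, 0, -6], "turn": [0, 0, 0], "grip": 0},
  {"xyz": [0, 0, -11], "turn": [0, 0, 0], "grip": 0},
  {"xyz": [0, 0, -16], "turn": [0, 0, 0], "grip": 0},
  {"xyz": [0, 0, -21], "turn": [0, 0, 0], "grip": 0},
  {"xyz": [0, 0, -26], "turn": [0, 0, 0], "grip": 0},
  {"xyz": [0, 0, -31], "turn": [0, 0, 0], "grip": 0},
  {"xyz": [0, 0, -36], "turn": [0, 0, 0], "grip": 0},
  {"xyz": [0, 0, -41], "turn": [0, 0, 0], "grip": 0},
  {"xyz": [0, 0, -45], "turn": [0, 0, 0], "grip": 0},
  {"xyz": [0, 0, -48], "turn": [0, 0, 0], "grip": 0},
  {"xyz": [0, 0, -49], "turn": [0, 0, 0], "grip": 0},
])

```text
clock: 20.0
tcp_pos: [0.5558, 0.0617, 0.2737]
orientation: [-0.0, -0.383, 0.924, 0.0]
wrist_force: [-0.8, -0.5, -4.4]
finger_gap: 0.0117
grip_force: 58.5
```

Emit:
apply_moves([
  {"xyz": [0, 0, 0], "turn": [0, 0, 0], "grip": 0},
  {"xyz": [0, 0, 0], "turn": [0, 0, 0], "grip": 0},
  {"xyz": [0, 0, 0], "turn": [0, 0, 0], "grip": 0},
  {"xyz": [0, 0, 0], "turn": [0, 0, 0], "grip": 0},
  {"xyz": [0, 0, 0], "turn": [0, 0, 0], "grip": 0},
  {"xyz": [0, 0, 0], "turn": [0, 0, 0], "grip": 0},
  {"xyz": [0, 0, 0], "turn": [0, 0, 0], "grip": 0},
  {"xyz": [0, 0, 0], "turn": [0, 0, 0], "grip": 0},
  {"xyz": [0, 0, 0], "turn": [0, 0, 0], "grip": 0},
  {"xyz": [0, 0, 0], "turn": [0, 0, 0], "grip": 0},
  {"xyz": [0, 0, 0], "turn": [0, 0, 0], "grip": 0},
  {"xyz": [0, 0, 0], "turn": [0, 0, 0], "grip": 0},
])

```text
clock: 21.0
tcp_pos: [0.5555, 0.0617, 0.273]
orientation: [-0.001, -0.383, 0.924, 0.0]
wrist_force: [-0.2, -0.4, -5.0]
finger_gap: 0.0119
grip_force: 58.5
```

Emit:
apply_moves([
  {"xyz": [0, 0, 0], "turn": [0, 0, 0], "grip": 0},
  {"xyz": [0, 0, 0], "turn": [0, 0, 0], "grip": 0},
  {"xyz": [0, 0, 0], "turn": [0, 0, 0], "grip": 0},
  {"xyz": [0, 0, 0], "turn": [0, 0, 0], "grip": 0},
  {"xyz": [0, 0, 0], "turn": [0, 0, 0], "grip": 0},
  {"xyz": [0, 0, 0], "turn": [0, 0, 0], "grip": 0},
  {"xyz": [0, 0, 0], "turn": [0, 0, 0], "grip": 0},
  {"xyz": [0, 0, 0], "turn": [0, 0, 0], "grip": 0},
  {"xyz": [0, 0, 0], "turn": [0, 0, 0], "grip": 0},
  {"xyz": [0, 0, 0], "turn": [0, 0, 0], "grip": 0},
  {"xyz": [0, 0, 0], "turn": [0, 0, 0], "grip": 0},
  {"xyz": [0, 0, 0], "turn": [0, 0, 0], "grip": 0},
])

```text
clock: 22.0
tcp_pos: [0.5555, 0.0617, 0.273]
orientation: [-0.001, -0.383, 0.924, 0.0]
wrist_force: [-0.0, 0.1, -3.7]
finger_gap: 0.012
grip_force: 58.5
```

Emit:
apply_moves([
  {"xyz": [0, 0, 0], "turn": [0, 0, 0], "grip": 0},
  {"xyz": [0, 0, 0], "turn": [0, 0, 0], "grip": 0},
  {"xyz": [0, 0, 0], "turn": [0, 0, 0], "grip": 0},
  {"xyz": [0, 0, 0], "turn": [0, 0, 0], "grip": 0},
  {"xyz": [0, 0, 0], "turn": [0, 0, 0], "grip": 0},
  {"xyz": [0, 0, 0], "turn": [0, 0, 0], "grip": 0},
  {"xyz": [0, 0, 0], "turn": [0, 0, 0], "grip": 0},
  {"xyz": [0, 0, 0], "turn": [0, 0, 0], "grip": 0},
  {"xyz": [0, 0, 0], "turn": [0, 0, 0], "grip": 0},
  {"xyz": [0, 0, 0], "turn": [0, 0, 0], "grip": 0},
  {"xyz": [0, 0, 0], "turn": [0, 0, 0], "grip": 0},
  {"xyz": [0, 0, 0], "turn": [0, 0, 0], "grip": 0},
])

```text
clock: 23.0
tcp_pos: [0.5556, 0.0617, 0.273]
orientation: [-0.001, -0.383, 0.924, 0.0]
wrist_force: [0.0, -0.1, -3.9]
finger_gap: 0.0121
grip_force: 58.5
```

```bash
python3 - <<'E'
from h import *
go(.5557,.0618,.274,np.radians(225.1));s=env.get_state();print(s['wrist_force'],s['grip_force'],s['finger_gap'],s['tcp_pos'])
d=cam('side');cv2.imwrite('pics/s2.png',cv2.resize(d['color'][120:320,180:440],None,fx=3,fy=3,interpolation=cv2.INTER_CUBIC))
d=cam('wrist');P=pts(d);q=P[(P[...,2]>.225)&(P[...,2]<.27)&(np.hypot(P[...,0]-.5557,P[...,1]-.0618)>.07)&(np.hypot(P[...,0]-.5557,P[...,1]-.0618)<.092)]
c=np.linalg.lstsq(np.c_[q[:,:2]-[.5557,.0618],np.ones(len(q))],q[:,2],rcond=None)[0];print('flange tilt,z',len(q),c)
E
```

```text
shift [-0.2 -0.  -1. ] turn [ 0.0009 -0.0008 -0.001 ] psi -2.3554 t 23.0
[ 0.03675146 -0.1424934  -3.89684764] 58.501805663108826 0.012098955582181938 [0.55555804 0.06171351 0.27302304]
flange tilt,z 26016 [ 1.27302488e-04 -5.51101732e-04  2.53506999e-01]
```

View pics/s2.png

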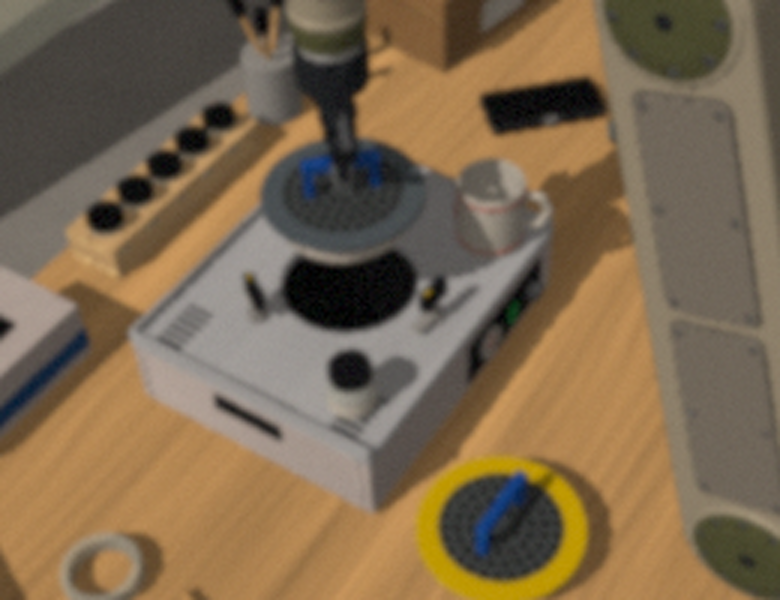

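The side view shows the cartridge level above the open well (345,285), held by its handle, with its flange at z = 0.2535 m. That puts the underside about 101 mm above the deck. The mug (490,205) and the jar (350,385) are where they were. It has been held still for three seconds, so I'm handing in.

```bash
python3 -c "
from h import *
print(ticket.hand_in())"
```

```text
the job is handed in; nothing more can be done
None
```

The job is handed in, with no verdict returned: all three knobs are at their stops, and the cartridge is held still and level about 10 cm above the deck, with the mug and jar where they were.

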